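Feed a hinge tray past the sprung lane gate

TASK

With one fingertip press down the long finger bar beside the feed lane so that the sprung gate swings up, and keep it up while another fingertip pushes the hinge tray along the lane under the gate until the tray is home against the end stop. Then let the gate spring fully shut behind the tray. The tray only slides: do not lift or tip it, do not let it run against the gate or the gate come down on it, keep the hinge in it, and leave the tin, the spare hinge and the screwdriver where they are.

Things in the scene. Friction and masses are not known exactly. Their poses are not given: they have to be found in the camera images.
- lane: Feed lane fixed to the table: plywood base 92 mm wide (x), 8 mm thick, from y = -207 mm (open infeed end) to +138 mm. Two wooden fences, 12 mm thick, tops 26 mm above the table, inner faces at x = -34 and +34 mm. Origin: on the centre line at table height, in the gate's plane. +y is the feed direction (roughly the robot's left); the -x side, with the finger bar, faces the robot; z up.
- stop_face (a point): Middle of the rubber face of the end stop, at lane y = +117 mm, z = 22 mm. The stop's block is 32 mm high above the table.
- gate_axis (a point): Point on the gate's hinge axis in the gate's plane (lane x = -40, y = 0, z = 44 mm). The axis runs along lane y: a steel shaft of radius 4 mm above the near fence, in two brackets at lane y = -198 and +34 mm, each 10 mm wide, tops 52 mm above the table. Does not move.
- gate (a joint): Angle of the sprung gate with its finger bar, rad: 0 = shut (a stop), grows as the bar goes down and the gate swings up, 1.1 = limit. A spring shuts it: 0.065 N m at 0, 0.12 N m at 1.1. The tray passes freely beneath from 0.75 rad up. At 0.9 rad the lifted gate reaches over the lane to x = -4 mm and 75 mm high: a finger at greater x passes beside it.
- gate_foot (a point): Lower end of the gate's foot, the part that blocks the tray (at joint 0: lane x = -16, y = 0, z = 22 mm). The gate arm is steel, 6 mm thick along y, and reaches from the shaft over the lane; at 0 its foot hangs from x = -22 to -10 mm, 16 mm below the tray's top, and the tray cannot push it open.
- bar_near (a point): Point on top of the finger bar, 26 mm out from the hinge axis, at the bar's end just past the gate (lane y = +22 mm). The bar is one aluminium plate 3 mm thick from lane y = -188 to +22 mm, fixed to the shaft; at joint 0 it lies level, top 45.5 mm above the table, out to lane x = -84 mm, with a rounded lip 7 mm thick along its outer edge. Pressed down, the outer edge sinks.
- bar_far (a point): The same at the bar's infeed end (lane y = -188 mm). Height of the bar's top face above the table, 22 mm out from the hinge axis measured level (lane x = -62 mm): 45 mm at joint 0, 26 mm at 0.75 rad, 19 mm at 0.9 rad, 9 mm at 1.05 rad. A fingertip can slide along it (lane y) while pressing.
- tray: Open grey plastic tray standing in the lane before the gate, 64 mm wide (x), 105 mm long (y), 30 mm high, walls 3.5 mm, about 0.16 kg; its top is 38 mm above the table. Origin: centre of its underside; axes as the lane's. Home against the end stop its origin is at lane y = +64.5 mm and its rear wall 12 mm past the gate plane.
- hinge: Steel cabinet hinge, 92 x 52 x 21 mm, about 0.09 kg, lying loose in the tray. Origin: centre of its underside.
- tin: Bystander: open tin of dowels, 70 mm across, 58 mm high, beyond the lane. Origin: centre of its underside.
- spare_hinge: Bystander: a second cabinet hinge 92 x 52 x 21 mm on the table beyond the lane. Origin: centre of its underside.
- driver: Bystander: screwdriver 179 mm long, 25 mm thick, on the table beyond the lane. Origin: centre of its underside.
Not all that is in view belongs to the job. What is shaped like the tray but red is not meant. What is shaped like the hinge but orange or pink is not meant.

How it is judged:
On the way, in this order (a step that is already met when the one before it is completed fails the run):
1. a finger on the bar holds the gate up while the tray is still before it (value of joint gate above 0.7 rad and contact force between the fingers and gate above 0.3 N and y of tray in the frame of lane below -0.05 m), for 0.1 s.
2. with the tray half-way under the gate, a finger still holds the gate up while the fingers push the tray (value of joint gate above 0.7 rad and contact force between the fingers and gate above 0.3 N and contact force between the fingers and tray above 0.1 N and y of tray in the frame of lane between -0.02 and 0.05 m), for 0.02 s.
At the end, for the whole second after the job is handed in: The tray stands flat in the lane within 4 mm of the end stop, at rest, the hinge still lying in it, and the gate is shut (within 0.08 rad) behind it (y of tray in the frame of lane above 0.0605 m and z of tray in the frame of lane below 0.011 m and angle between tray's own z axis and vertical below 0.05 rad and value of joint gate below 0.08 rad and linear speed of tray below 0.01 m/s and horizontal distance between hinge and tray below 0.012 m and z of hinge in the frame of tray below 0.015 m); the robot touches nothing.
It fails at once if the tray is lifted out of its slide (more than 6 mm) (z of tray in the frame of lane above 0.014 m).
It fails at once if the tray is tipped (angle between tray's own z axis and vertical above 0.2 rad).
It fails at once if the hinge is lifted out of the tray (z of hinge in the frame of tray above 0.03 m).
It fails at once if the tray is run against the gate, or the gate is let down on the tray (more than 2 N between them) (contact force between tray and gate above 2 N).
It fails at once if the tin, the spare hinge or the screwdriver is moved more than 15 mm (distance of any of tin, spare_hinge, driver from where it was at the start of the episode above 0.015 m).
It also fails if it takes over 43 s, if anything falls off the work surface, if the arm or the gripper's body presses on something with over 40 N, if the wrist force passes 120 N, or if a joint passes its speed limit or range.

ROBOT

A 7-joint arm with a two-finger parallel gripper is mounted at the origin on the work surface; the furniture and walls round the work are solid. World frame = base frame: x ahead of the robot, y to its left, z up, the work surface at z = 0. Lengths are in m, angles in rad, forces in N, time in s.
With the tool pointing down it reaches from about 0.4 to 0.875 m from the base axis. Payload 6.5 kg.
Tool frame: the origin (TCP) lies at the very end of the fingers, on their centre line; the grasp point (between the pads) lies 19 mm behind it; z points along the fingers, y is the direction in which the jaws open and shut (so a half turn about z gives the same grasp; the last joint's range is limited). The gripper opens to 88 mm and grips with 3 to 60 N. Pads are 18 mm wide; open, the fingers measure 123 mm over their backs; the gripper's body (75 mm by 187 mm) begins 45 mm behind the grasp point.
Start: joints at [-1.385, 0.536, -0.004, 1.538, 0.003, 1.067, -0.071], TCP at [0.162, 0.629, 0.219] pointing down, gripper open.
Joint ranges: [-2.7, 2.7], [-0.37, 2.16], [-1.27, 1.26], [0.24, 2.4], [-1.31, 4.45], [0.19, 1.91], [-2.76, 2.76]. Speed limits (rad/s): [2.39, 2.39, 3.14, 3.14, 3.14, 3.14, 3.14].

INTERFACE

Orientations are given as a unit quaternion [x, y, z, w].
In Python, from cell import ctrl gives the robot as it stands.
- The arm moves only by the tool arm_command, never from a script. Its argument "plan" is text: rows parted by semicolons, each of 6 numbers parted by spaces: the shift along the world's x, y, z in cm, then the turn, a rotation vector about the world's x, y, z in degrees. In form: tx ty tz wx wy wz; .... A call has 1 to 20 rows; each row is the pose to reach, as a shift and turn from the pose commanded when the call began; what a row does not reach only later rows make up. A row lasts 1/8 s, in which the tool goes at most 62.5 mm and 10.7 degrees, less where a joint would pass 70% of its speed; a pose out of reach is approached as far as the arm can. A call with a gripper value outside its range is refused whole. "claw" is the opening in per cent of the stroke, from 0 (shut) to 100 (fully open), set as the call begins (left out, the last holds). The fingers move at their own pace and stop on an object; "force" is the grip in N (left out, the last holds). Time passes only in rows, so rows that repeat a pose let the fingers close. It gives the time, the measured TCP pose, the force and the opening at its end, in the units of the state.
- ctrl.sense(): the state, without advancing time (a new reading comes with each control period).
- ctrl.capture(name): name is "side" or "top"; returns (picture, depth): 384x512x3 uint8, red, green, blue; 384x512 float32, m along the optical axis (not along the pixel's ray), 0 where there is no reading.
- ctrl.camera_model(name): a dict with "fovy" (degrees; the focal length in pixels is half the picture's height over the tangent of half this angle, whatever the lens; pixels are square), "cx", "cy" (the principal point, pixels), "k1" (the pictures are not rectified: a ray, as slopes to the right and down, at radius r is drawn at 1 + k1 r^2 times it, then the intrinsics apply), "R" (3x3) and "t" (3): a world point X has camera coordinates R X + t. Camera axes: x right, y down, z forward; pixel columns grow to the right and rows downward; lengths in m; the calibration is good to about 2 mm. A picture is of the moment at which its call begins. camera_model takes no time and is no camera call.
- ctrl.sign_off(): hands the job in, once; it reports no verdict.
Trained networks look in the newest picture that a camera, given by its name, has taken for a name from the list of things; names that differ only in an ending like _2 or _b are one class to them, and where a whole thing is asked for, a point or a joint stands for the part that bears it (a point fixed in the world has none). Each returns a list of dicts, best first, with "conf" (0 to 1); they miss things now and then, are a little off and sometimes report something else, mostly with a low value. They report only what shows in the picture. A call takes as long as a camera call. They do not tell look-alikes from the thing itself.
- ctrl.look_for(query, camera): "at" ([x, y, z] in m, in world coordinates, good to about 4 mm: the middle of the surface that is visible of it).
- ctrl.place_of(query, camera): "at" ([x, y, z] in m, in world coordinates, good to about 4 mm: a listed point, or the origin of a listed thing).
The state is a dict: "time": time; "joints": joint angles; "joint_vel": joint speeds; "joint_efforts": joint torques, N m; "position": TCP position; "ee_rot": TCP orientation; "force": force on the tool from outside, world axes, zero at the start; "moment": the same for the moment, N m; "finger_gap": opening from 0.0 (shut) to 1.0 (fully open).
Only numpy, scipy, OpenCV 4.12 (cv2) and the standard library are available. Lean on these libraries where they do the work, as an engineer would, in place of code of your own. Each camera call takes 0.05 s, during which the arm holds its last target.

## Working session

There is one attempt and no reset: what is moved stays moved. The work goes in short steps, Python scripts to look and compute and a tool call to move; the robot and the scene stay as the last step left them, time stands still between calls to the robot, and variables do not carry over. Pictures are saved under pics/ and viewed, and the job is handed in when it is done.

Besides the shell and the picture viewer there is one more tool, called by a JSON object that holds its "api" and its "payload". arm_command: Moves the arm, as the interface text tells. Its arguments: {"type":"object","properties":{"plan":{"type":"string"},"claw":{"type":"number"},"force":{"type":"number"}},"required":["plan"]}

```bash
ls; mkdir -p pics; python3 - <<'E'
from cell import ctrl
import cv2
s=ctrl.sense(); print(s)
for c in("side","top"):
    p,d=ctrl.capture(c); cv2.imwrite(f"pics/{c}0.png",p[:,:,::-1]); m=ctrl.camera_model(c); print(c,m)
    for q in("lane","stop_face","gate_axis","gate_foot","bar_near","bar_far","tray","hinge"):
        r=ctrl.place_of(q,c); print(q,[(x['conf'],[round(v,4) for v in x['at']]) for x in r])
E
```

```text
pics
{'time': 0.0, 'joints': array([-1.38519004,  0.53717449, -0.00444945,  1.53884724,  0.002615  ,
        1.06728279, -0.07118078]), 'joint_vel': array([-0.00077863, -0.00086566, -0.00057915,  0.0019305 ,  0.00027311,
       -0.00110805,  0.0001381 ]), 'joint_efforts': array([ 4.23237216e-04, -5.70988441e+01,  9.90474969e-01, -2.51591277e+01,
       -5.63450251e-02,  1.79349852e-02,  1.36683439e-04]), 'position': array([0.16180755, 0.62888151, 0.2177437 ]), 'ee_rot': array([ 1.25517327e-01,  9.92091061e-01, -8.52081167e-04, -4.08795580e-05]), 'force': array([-0.5812128 ,  1.03054079, -0.54974929]), 'moment': array([-0.03213834, -0.00758801,  0.03132173]), 'finger_gap': 1.0017685382135995}
side {'fovy': 44.24282664887157, 'cx': 253.03580874860742, 'cy': 189.01179948534997, 'k1': -0.0986289945750117, 'R': array([[ 0.85913397, -0.51169971, -0.00722728],
       [-0.31519871, -0.51798109, -0.79520146],
       [ 0.40316076,  0.68546261, -0.60630224]]), 't': array([-0.5051426 ,  0.23499107,  0.91424559])}
lane [(0.8, [0.5619, 0.0459, -0.0009])]
stop_face [(0.91, [0.5491, 0.1625, 0.0238])
[... 692 characters left out ...]
.02566416, -0.07358601],
       [ 0.07445759,  0.03484184, -0.99661533]]), 't': array([0.0125296 , 0.57916695, 0.86297474])}
lane [(0.57, [0.5623, 0.042, 0.0019])]
stop_face [(0.62, [0.5485, 0.1602, 0.0235]), (0.27, [0.5169, -0.1469, 0.042])]
gate_axis [(0.7, [0.4937, 0.0555, 0.0472]), (0.65, [0.5221, 0.0401, 0.0439])]
gate_foot [(0.8, [0.547, 0.043, 0.0211])]
bar_near [(0.58, [0.4923, 0.056, 0.0469]), (0.25, [0.69, -0.0065, 0.0034])]
bar_far [(0.72, [0.5179, -0.15, 0.0415])]
tray [(0.68, [0.573, -0.0539, 0.0081]), (0.67, [0.6253, -0.2633, 0.0018]), (0.55, [0.3784, -0.117, 0.0024])]
hinge [(0.93, [0.5707, -0.0549, 0.0142]), (0.61, [0.4778, -0.2474, -0.0032]), (0.6, [0.3882, 0.0881, 0.0039])]
```

View pics/side0.png

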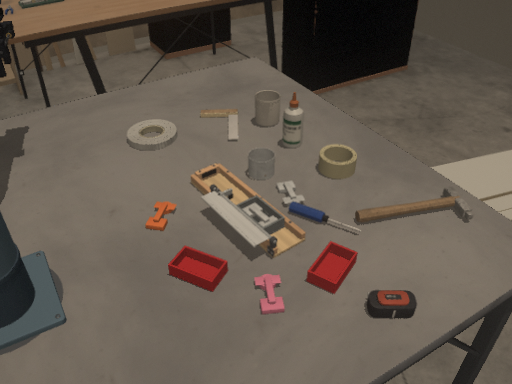

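View pics/top0.png

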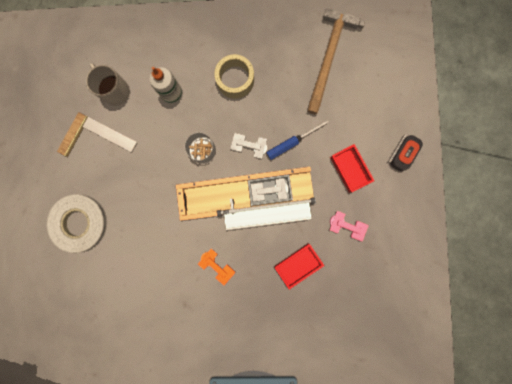

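The lane runs diagonally in the side view, with its bar on the robot side. In the top view the grey tray with the steel hinge is at about (269,191). The tray candidates there are the grey one at (269,191), red at (352,168) and red at (299,266). Only the grey one stands in the lane, so it is the one meant. Next I'll fit the lane pose and check it with an overlay.

```bash
cat > h.py <<'E'
import numpy as np,cv2
from scipy.optimize import least_squares
from cell import ctrl
PTS={'lane':(0,0,0),'stop_face':(0,.117,.022),'gate_axis':(-.04,0,.044),'gate_foot':(-.016,0,.022),'bar_near':(-.066,.022,.0455),'bar_far':(-.066,-.188,.0455)}
def proj(m,X):
    X=np.atleast_2d(X);c=X@np.array(m['R']).T+m['t'];s=c[:,:2]/c[:,2:]
    r2=(s**2).sum(1,keepdims=True);s=s*(1+m['k1']*r2);f=192/np.tan(np.radians(m['fovy'])/2)
    return s*f+[m['cx'],m['cy']]
def l2w(p,P):
    P=np.atleast_2d(P).astype(float);x,y,a=p;c,s=np.cos(a),np.sin(a)
    return np.c_[x+c*P[:,0]-s*P[:,1],y+s*P[:,0]+c*P[:,1],P[:,2]]
def w2l(p,W):
    W=np.atleast_2d(W);x,y,a=p;c,s=np.cos(a),np.sin(a);d=W-np.r_[x,y,0]
    return np.c_[c*d[:,0]+s*d[:,1],-s*d[:,0]+c*d[:,1],d[:,2]]
def cloud(m,d):
    v,u=np.mgrid[:d.shape[0],:d.shape[1]];f=192/np.tan(np.radians(m['fovy'])/2)
    q=np.stack([(u-m['cx'])/f,(v-m['cy'])/f],-1);s=q.copy()
    for _ in range(5): s=q/(1+m['k1']*(s**2).sum(-1,keepdims=True))
    c=np.concatenate([s*d[...,None],d[...,None]],-1)
    return (c-m['t'])@np.array(m['R'])
E
python3 - <<'E'
from h import *
obs=[];tr=[];pics={}
for rep in range(2):
  for c in("side","top"):
    p,d=ctrl.capture(c);pics[c]=(p,d)
    for q,l in PTS.items():
        for x in ctrl.place_of(q,c)[:1]: obs.append((q,l,x['at']))
    for x in ctrl.place_of('tray',c):
        tr.append((x['conf'],x['at']))
L=np.array([o[1] for o in obs]);W=np.array([o[2] for o in obs])
r=least_squares(lambda p:(l2w(p,L)-W)[:,:2].ravel(),[.562,.044,.11],loss='soft_l1',f_scale=.004)
p=r.x;print(p,np.degrees(p[2]));np.save('lane.npy',p)
for o,e in zip(obs,l2w(p,L)-W):print(o[0],np.round(e*1000,1))
for t in tr:print(t[0],np.round(w2l(p,t[1])*1000,1))
for c,(im,d) in pics.items():
    m=ctrl.camera_model(c);im=cv2.cvtColor(im,cv2.COLOR_RGB2BGR)
    C=proj(m,l2w(p,[[-.01,-.03,.03]]))[0];S=5 if c=='top' else 5
    M=np.float32([[S,0,400-S*C[0]],[0,S,300-S*C[1]]]);big=cv2.warpAffine(im,M,(800,600))
    def poly(P,col):
        q=proj(m,l2w(p,P))@M[:,:2].T+M[:,2];cv2.polylines(big,[np.int32(q)],True,col,1)
    poly([(a,b,.026) for a,b in((-.034,-.207),(.034,-.207),(.034,.117),(-.034,.117))],(255,0,0))
    poly([(a,b,.026) for a,b in((-.046,-.207),(.046,-.207),(.046,.138),(-.046,.138))],(255,0,0))
    poly([(a,b,.0455) for a,b in((-.084,-.188),(-.04,-.188),(-.04,.022),(-.084,.022))],(0,200,0))
    poly([(a,b,.038) for a,b in((-.032,-.1495),(.032,-.1495),(.032,-.0445),(-.032,-.0445))],(0,0,255))
    cv2.imwrite(f'pics/ov_{c}.png',big)
    X=w2l(p,cloud(m,d).reshape(-1,3));ok=(d.ravel()>0)
    t=X[ok&(abs(X[:,0])<.034)&(X[:,1]>-.2)&(X[:,1]<-.01)&(X[:,2]>.033)&(X[:,2]<.042)]
    print(c,'tray rim',np.round(np.percentile(t,[1,5,50,95,99],axis=0)*1000,1).tolist())
    f=X[ok&(X[:,2]>.021)&(X[:,2]<.03)&(abs(X[:,0]-.04)<.012)&(abs(X[:,1])<.2)]
    b=X[ok&(X[:,2]>.041)&(X[:,2]<.052)&(X[:,0]<-.05)&(X[:,0]>-.1)&(abs(X[:,1]+.08)<.15)]
    print('far fence',np.round(np.percentile(f,[2,50,98],axis=0)*1000,1).tolist(),'bar',np.round(np.percentile(b,[2,50,98],axis=0)*1000,1).tolist())
    if len(f)>20:print('fence yaw err deg',np.degrees(np.polyfit(f[:,1],f[:,0],1)[0]))
print(ctrl.sense()['time'])
E
```

```text
[0.56190861 0.04478297 0.10221518] 5.856498221386489
lane [ 1.3 -4.9  0.2]
stop_face [-2.7 -2.2  1.1]
gate_axis [ 1.2 -0.7  1. ]
gate_foot [-2.  -2.3  0.2]
bar_far [1.  1.  0.6]
lane [-0.3  5.   0. ]
stop_face [-1.4  0.3  2.9]
gate_axis [-0.9 -5.2 -3.1]
gate_foot [ 1.9 -1.1 -0.4]
bar_near [-1.3  0.6 -0.7]
bar_far [-0.8  0.2  6. ]
lane [ 0.5 -1.9  1.6]
stop_face [-3.7 -0.7  0.7]
gate_axis [ 3.1  0.7 -0.5]
gate_foot [ 2.1  1.7 -2.6]
bar_near [1.1 2.9 0.8]
bar_far [-1.1  3.6 -2.7]
lane [ 16.7   1.5 -24.3]
stop_face [ 0.7 -0.   0.5]
gate_axis [ 0.  -2.7 -1.7]
gate_foot [2.1 4.2 0. ]
bar_near [-4.5 -0.2 -1.2]
bar_far [-2.6  0.1  3.1]
0.96 [[  28.4 -308.9    4.6]]
0.88 [[-199.4 -146.7   -2.6]]
0.61 [[  0.3 -91.2   8.1]]
0.26 [[ -0.7 114.6  20.2]]
0.98 [[  5.  -98.5   6.1]]
0.79 [[-1.954e+02 -1.429e+02 -1.000e-01]]
0.57 [[  31.2 -310.1    2.5]]
0.95 [[  2.2 -96.4   9. ]]
0.94 [[-195.  -145.8   -0.3]]
0.76 [[  25.4 -309.4   -0.4]]
0.43 [[-66.9  19.3  45.3]]
0.93 [[  27.9 -312.4   -0.9]]
0.77 [[   4.1 -100.1    3.9]]
0.64 [[-192.5 -143.3    1. ]]
side tray rim [[-29.2, -151.9, 33.0], [-26.7, -150.7, 33.4], [5.5, -104.9, 37.7], [32.9, -48.8, 40.9], [33.6, -46.5, 41.5]]
far fence [[29.2, -195.0, 21.3], [38.4, -42.9, 26.2], [47.4, 122.6, 29.5]] bar [[-81.8, -186.5, 43.8], [-66.9, -96.1, 47.2], [-50.6, 15.8, 50.4]]
fence yaw err deg 0.17435032606216525
top tray rim [[-30.8, -149.7, 33.2], [-30.0, -148.0, 33.6], [0.2, -96.1, 38.5], [32.0, -47.0, 41.2], [33.0, -45.5, 41.7]]
far fence [[34.3, -193.0, 22.3], [40.3, -31.8, 27.3], [46.6, 129.3, 29.7]] bar [[-82.8, -183.3, 43.9], [-66.7, -82.9, 47.2], [-50.7, 17.9, 50.4]]
fence yaw err deg -0.22185521760305904
2.5
```

View pics/ov_top.png

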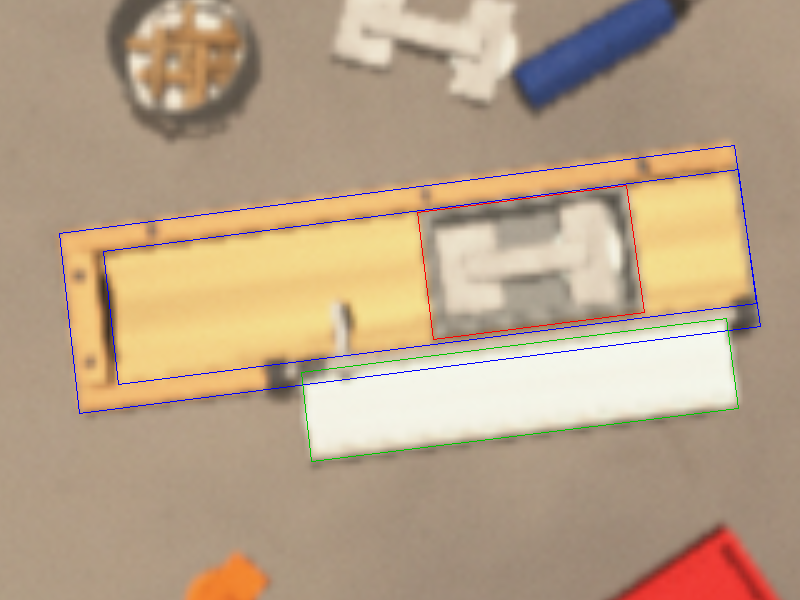

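View pics/ov_side.png

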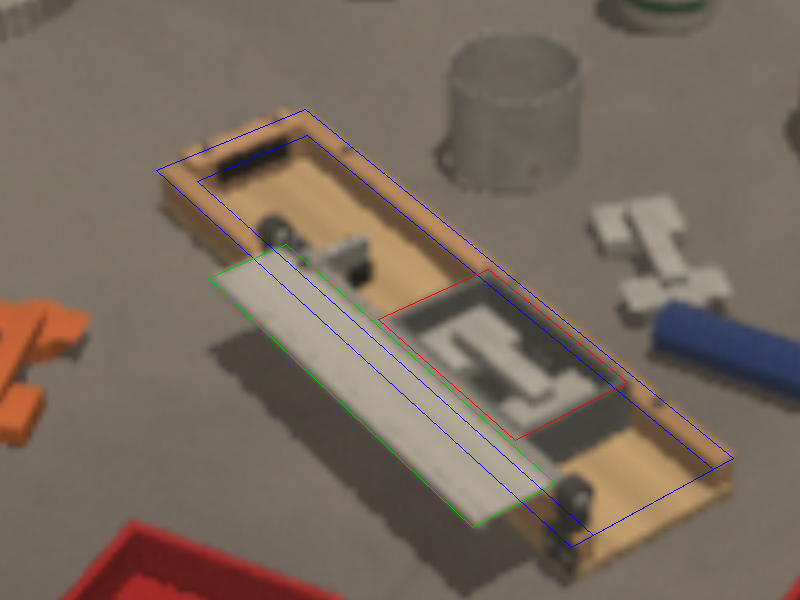

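The overlay sits on the lane, bar and tray within 1–2 mm in both pictures. The tray (top crop 420–640, 190–335) is grey with the steel hinge in it. The plan is to set the jaws across the lane, with one finger on the bar and the other behind the tray's rear wall.

```bash
python3 - <<'E'
from h import *
from scipy.spatial.transform import Rotation as R
p=np.load('lane.npy');s=ctrl.sense()
Rt=R.from_quat(s['ee_rot']);print(s['position'],'y az',np.degrees(np.arctan2(*Rt.as_matrix()[[1,0],1])),'want',np.degrees(p[2]))
for y in(-.168,-.05,.003,0.0):
    w=l2w(p,[[-.023,y,0]])[0];print(y,w,(w-s['position'])*100)
print('feed dir',-np.sin(p[2]),np.cos(p[2]))
E
```

```text
[0.16194974 0.62948089 0.21859772] y az 75.57405956261249 want 5.856498221386489
-0.168 [ 0.55617092 -0.12468703  0.        ] [ 39.42211766 -75.41679187 -21.85977234]
-0.05 [ 0.54413052 -0.00730292  0.        ] [ 38.21807775 -63.67838108 -21.85977234]
0.003 [0.53872254 0.04542045 0.        ] [ 37.67728017 -58.40604403 -21.85977234]
0.0 [0.53902865 0.04243611 0.        ] [ 37.70789136 -58.7044782  -21.85977234]
feed dir -0.1020372798468863 0.9947805755650078
```

{"api": "arm_command", "payload": {"plan": "5 -2.5 0 0 0 -4; 10 -5 0 0 0 -8; 15 -7.5 0 0 0 -12; 20 -10 0 0 0 -16; 23.5 -14.5 0 0 0 -20; 27 -19 0 0 0 -25; 30.5 -23.5 0 0 0 -30; 34 -28 0 0 0 -35; 35.5 -33 0 0 0 -39; 37 -38 0 0 0 -43; 38.5 -43 0 0 0 -48; 40 -48 0 0 0 -53; 41 -53 0 0 0 -57; 40.6 -59 0 0 0 -60; 40.2 -65 0 0 0 -64; 39.8 -70 0 0 0 -67; 39.4 -75.4 0 0 0 -69.7; 39.4 -75.4 -6 0 0 -69.7; 39.4 -75.4 -12 0 0 -69.7; 39.4 -75.4 -12 0 0 -69.7", "claw": 80, "force": 20}}

```text
time: 5.0
position: [0.5524, -0.1237, 0.0952]
ee_rot: [0.67, 0.742, -0.002, -0.004]
force: [0.1, -0.1, 1.0]
finger_gap: 0.795
```

```bash
cat > chk.py <<'E'
from h import *
import sys
from scipy.spatial.transform import Rotation as R
p=np.load('lane.npy');s=ctrl.sense()
M=R.from_quat(s['ee_rot']).as_matrix()
print('t',s['time'],'tcp lane mm',np.round(w2l(p,s['position'])*1000,1),'jaw az err',np.degrees(np.arctan2(M[1,1],M[0,1])-p[2])%180,'tilt',np.degrees(np.arccos(-M[2,2])),'F',np.round(s['force'],1),'gap mm',s['finger_gap']*88)
for c in sys.argv[2:]:
    im,d=ctrl.capture(c);m=ctrl.camera_model(c);im=cv2.cvtColor(im,cv2.COLOR_RGB2BGR)
    C=proj(m,l2w(p,[[-.01,-.03,.03]]))[0];S=5
    A=np.float32([[S,0,400-S*C[0]],[0,S,300-S*C[1]]])
    cv2.imwrite(f'pics/{sys.argv[1]}_{c}.png',cv2.warpAffine(im,A,(800,600),flags=cv2.INTER_CUBIC))
E
python3 chk.py a side top
```

```text
t 5.0 tcp lane mm [[ -26.6 -166.6   95.2]] jaw az err 0.019654981328840665 tilt 0.4981836298667226 F [ 0.1 -0.1  1. ] gap mm 69.93659200932088
```

```bash
python3 chk.py b side
```

```text
t 5.1 tcp lane mm [[ -22.4 -168.2  100. ]] jaw az err 0.014691580453431309 tilt 0.0628440202757388 F [0.4 0.  1.1] gap mm 70.49061047307906
```

View pics/a_side.png

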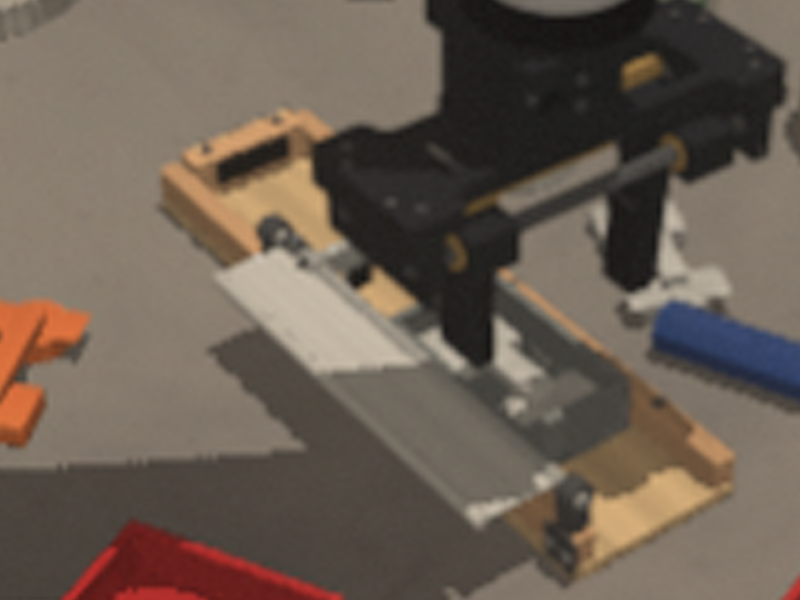

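View pics/a_top.png

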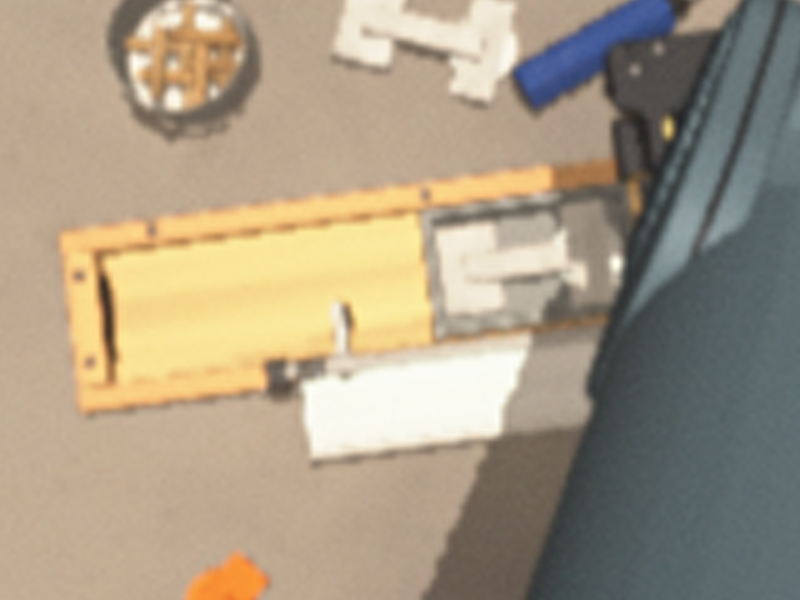

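```bash
python3 - <<'E'
from h import *
p=np.load('lane.npy');m=ctrl.camera_model('side')
C=proj(m,l2w(p,[[-.01,-.03,.03]]))[0]
for z in(.098,.028):
  P=[(x,-.168+dy,z) for x in(-.0755,-.058,.012,.0295) for dy in(-.009,.009)]
  print((proj(m,l2w(p,P))-C)*5//1+[400,300])
E
```

```text
[[472. 410.]
 [446. 387.]
 [506. 393.]
 [480. 371.]
 [637. 328.]
 [610. 307.]
 [668. 312.]
 [641. 291.]]
[[473. 533.]
 [448. 510.]
 [506. 516.]
 [481. 493.]
 [631. 450.]
 [606. 428.]
 [661. 434.]
 [636. 412.]]
```

View pics/b_side.png

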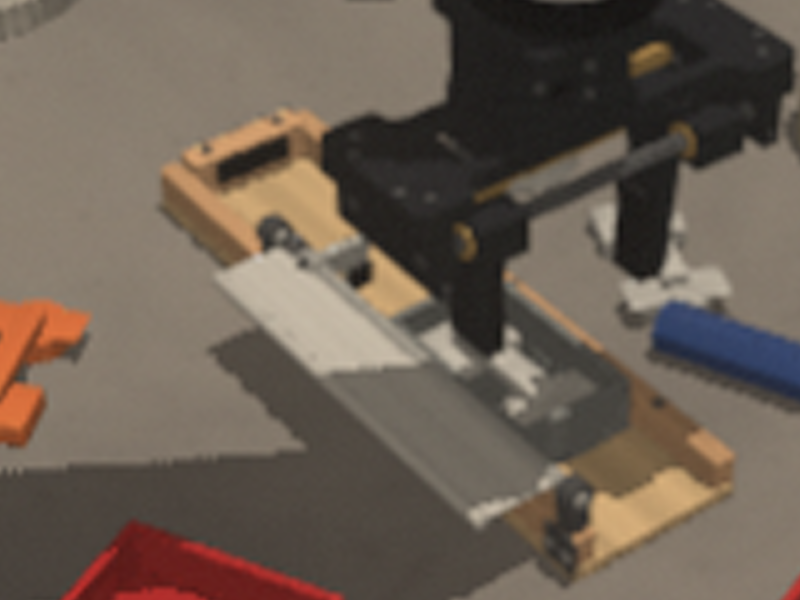

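The fingertips look about 20 mm higher in the picture than the TCP reading predicts, so I'll check with depth.

```bash
python3 - <<'E'
from h import *
p=np.load('lane.npy')
im,d=ctrl.capture('side');m=ctrl.camera_model('side')
X=w2l(p,cloud(m,d).reshape(-1,3));s=ctrl.sense();print(w2l(p,s['position']))
ok=(d.ravel()>0)&(X[:,2]>.07)&(abs(X[:,1]+.168)<.06)&(abs(X[:,0])<.13)
Q=X[ok]
for z in np.arange(.07,.19,.008):
    q=Q[(Q[:,2]>=z)&(Q[:,2]<z+.008)]
    for side in(-1,1):
        k=q[np.sign(q[:,0]+.023)==side]
        if len(k)>2:print(round(z,3),side,len(k),np.round(k.min(0)*1000),np.round(k.max(0)*1000))
big=cv2.resize(im[:,:,::-1][150:290,290:470] if 0 else im[:,:,::-1][100:220,290:410],None,fx=5,fy=5,interpolation=cv2.INTER_CUBIC) 
C=proj(m,l2w(p,[[-.01,-.03,.03]]))[0];print(C)
S=10;c0=C+np.array([30,5]);A=np.float32([[S,0,400-S*c0[0]],[0,S,300-S*c0[1]]])
b=cv2.warpAffine(np.ascontiguousarray(im[:,:,::-1]),A,(800,600))
P=[(x+.0006,-.168+dy,z) for z in (.1,.14) for x in(-.0755,-.058,.012,.0295) for dy in(-.009,.009)]
for u in proj(m,l2w(p,P))@A[:,:2].T+A[:,2]: cv2.circle(b,tuple(int(v) for v in u),4,(0,255,0),-1)
cv2.imwrite('pics/c.png',b)
E
```

```text
[[-0.02119284 -0.16844038  0.10134876]]
0.118 -1 10 [ -68. -178.  122.] [ -55. -163.  126.]
0.118 1 15 [  14. -180.  121.] [  28. -162.  126.]
0.126 -1 30 [ -71. -179.  126.] [ -56. -160.  134.]
0.126 1 34 [  13. -180.  126.] [  28. -160.  134.]
0.134 -1 32 [ -72. -180.  134.] [ -55. -159.  141.]
0.134 1 32 [  13. -180.  134.] [  26. -159.  142.]
0.142 -1 31 [ -73. -180.  142.] [ -57. -161.  150.]
0.142 1 40 [  13. -180.  142.] [  30. -161.  150.]
0.15 -1 27 [ -73. -180.  150.] [ -58. -167.  157.]
0.15 1 32 [  15. -180.  150.] [  29. -160.  158.]
0.158 -1 33 [ -74. -180.  158.] [ -56. -167.  166.]
0.158 1 40 [  14. -180.  158.] [  32. -161.  166.]
0.166 -1 10 [ -74. -180.  167.] [ -65. -168.  172.]
0.166 1 37 [  14. -179.  166.] [  31. -162.  174.]
0.174 1 15 [  20. -180.  174.] [  30. -158.  181.]
0.182 -1 40 [-107. -204.  184.] [ -84. -133.  190.]
0.182 1 28 [  20. -200.  183.] [  61. -159.  190.]
[238.13098913 201.13136417]
```

View pics/c.png

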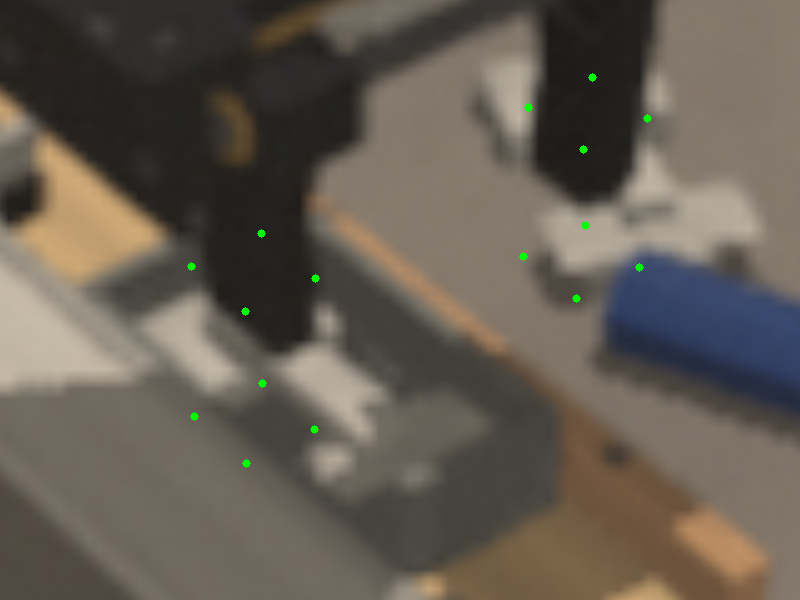

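{"api": "arm_command", "payload": {"plan": "0 0 -2.5 0 0 0; 0 0 -5 0 0 0; 0 0 -5 0 0 0; 0 0 -5 0 0 0; 0 0 -5 0 0 0"}}

```text
time: 5.82
position: [0.5572, -0.1247, 0.0502]
ee_rot: [0.67, 0.742, 0.001, 0.001]
force: [0.1, -0.9, -0.7]
finger_gap: 0.8
```

```bash
cat > tip.py <<'E'
from h import *
import sys
p=np.load('lane.npy');s=ctrl.sense()
im,d=ctrl.capture('side');m=ctrl.camera_model('side')
c=w2l(p,s['position'])[0];print('t',s['time'],'sensed',np.round(c*1000,1),'F',np.round(s['force'],1))
S=10;c0=proj(m,l2w(p,[c+[0,0,.02]]))[0];A=np.float32([[S,0,400-S*c0[0]],[0,S,300-S*c0[1]]])
b=cv2.warpAffine(np.ascontiguousarray(im[:,:,::-1]),A,(800,600),flags=cv2.INTER_CUBIC)
for dz,col in((0,(0,0,255)),(.02,(0,255,0))):
  P=[(c[0]+x,c[1]+y,c[2]+dz) for x in(-.0525,-.035,.035,.0525) for y in(-.009,.009)]
  for u in proj(m,l2w(p,P))@A[:,:2].T+A[:,2]: cv2.circle(b,tuple(int(v) for v in u),3,col,-1)
cv2.imwrite(f'pics/{sys.argv[1]}.png',b)
X=w2l(p,cloud(m,d).reshape(-1,3));g=im.reshape(-1,3).max(1)<45
for x in(-.044,.044):
    k=X[g&(d.ravel()>0)&(abs(X[:,0]-c[0]-x)<.011)&(abs(X[:,1]-c[1])<.014)&(X[:,2]>c[2]-.005)]
    print(len(k),np.round(np.percentile(k,[1,50,99],axis=0)*1000).tolist(), 'min z',np.sort(k[:,2])[:5])
E
python3 tip.py d
```

```text
t 5.825 sensed [ -22.  -168.1   50.2] F [ 0.1 -0.9 -0.7]
419 [[-74.0, -182.0, 78.0], [-62.0, -170.0, 188.0], [-56.0, -154.0, 235.0]] min z [0.0708675  0.07401739 0.07501883 0.07534032 0.07761537]
216 [[13.0, -181.0, 75.0], [19.0, -174.0, 105.0], [29.0, -158.0, 159.0]] min z [0.07130442 0.07320704 0.07437757 0.07523694 0.07570708]
```

View pics/d.png

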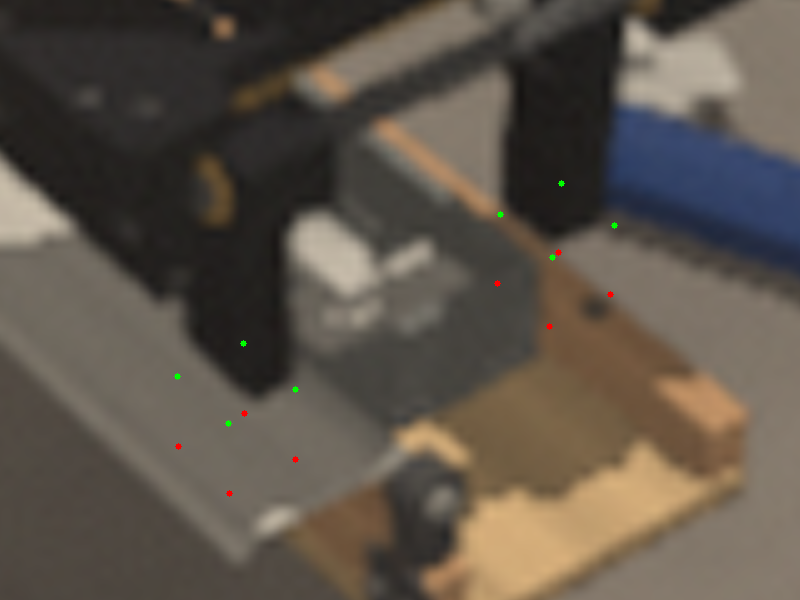

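Depth confirms it: the real fingertips are about 22 mm above the reported TCP (72 mm against 50 mm), while x and y agree. I'll work from the camera heights and press in steps.

{"api": "arm_command", "payload": {"plan": "0 0 -1 0 0 0; 0 0 -2 0 0 0; 0 0 -2.5 0 0 0; 0 0 -3 0 0 0; 0 0 -3.5 0 0 0; 0 0 -3.5 0 0 0; 0 0 -3.5 0 0 0"}}

```text
time: 6.75
position: [0.5559, -0.1246, 0.0138]
ee_rot: [0.67, 0.742, -0.0, 0.0]
force: [0.6, 0.7, 3.3]
finger_gap: 0.8
```

```bash
python3 tip.py e; python3 chk.py e side
```

```text
t 6.75 sensed [ -23.2 -167.9   13.8] F [0.6 0.7 3.3]
393 [[-74.0, -181.0, 42.0], [-63.0, -170.0, 149.0], [-56.0, -155.0, 198.0]] min z [0.03901316 0.04047762 0.04081162 0.04209437 0.04209705]
213 [[12.0, -180.0, 36.0], [18.0, -173.0, 68.0], [29.0, -157.0, 123.0]] min z [0.03516844 0.03555268 0.03627937 0.03745916 0.03748361]
t 6.8 tcp lane mm [[ -23.2 -167.9   13.8]] jaw az err 0.018221539132366762 tilt 0.007797455823175476 F [-0.5  0.3  3.7] gap mm 70.66159244808428
```

View pics/e.png

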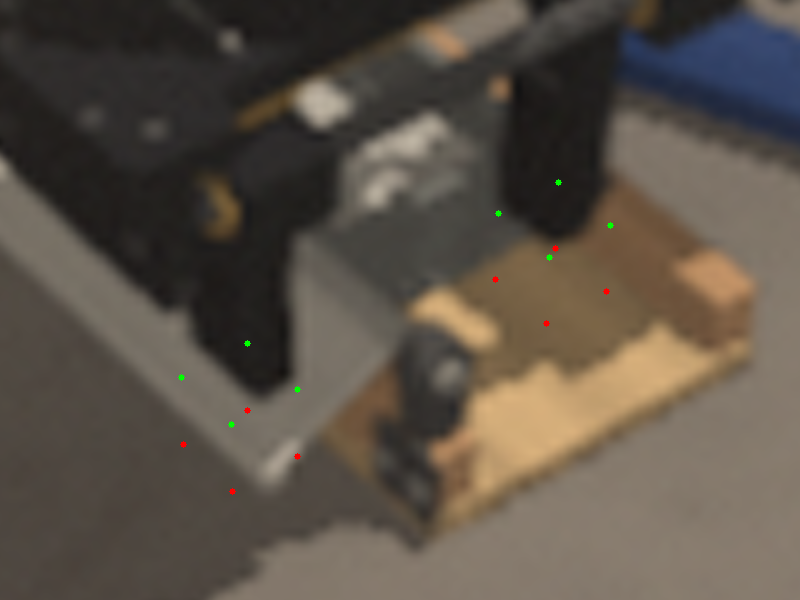

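View pics/e_side.png

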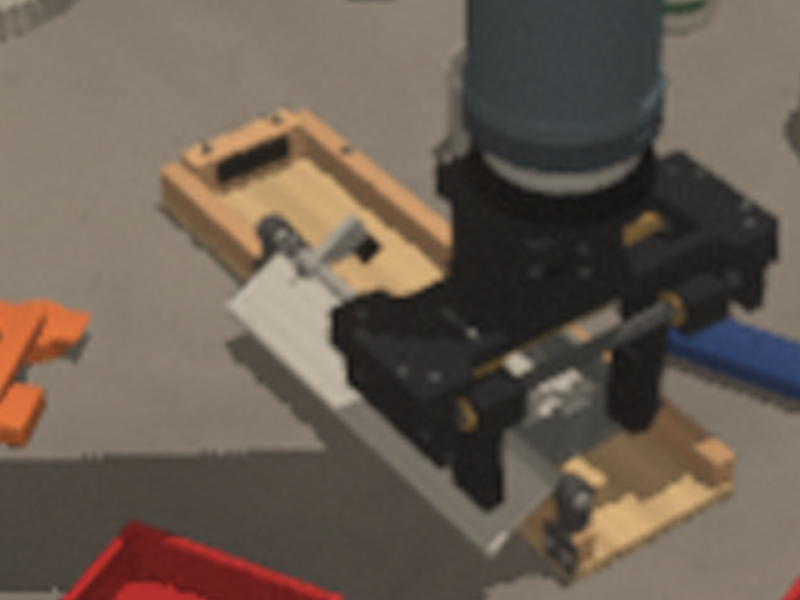

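The bar is pressed about a third of the way and the gate is partly up, with 3.5 N on the tool. I'll go down another 11 mm.

{"api": "arm_command", "payload": {"plan": "0 0 -0.4 0 0 0; 0 0 -0.8 0 0 0; 0 0 -1.1 0 0 0; 0 0 -1.1 0 0 0; 0 0 -1.1 0 0 0"}}

```text
time: 7.48
position: [0.5551, -0.1246, 0.0023]
ee_rot: [0.67, 0.742, -0.001, -0.001]
force: [-1.6, -0.2, 2.2]
finger_gap: 0.8
```

```bash
cat > gate.py <<'E'
from h import *
p=np.load('lane.npy')
im,d=ctrl.capture('side');m=ctrl.camera_model('side')
X=w2l(p,cloud(m,d).reshape(-1,3));g=im.reshape(-1,3).min(1)>90
for y0,y1 in((-.19,-.15),(-.15,-.1),(-.1,-.06),(-.06,-.02),(-.02,.02)):
    k=X[g&(d.ravel()>0)&(X[:,1]>y0)&(X[:,1]<y1)&(X[:,0]<-.05)&(X[:,0]>-.08)&(X[:,2]<.05)&(X[:,2]>.004)]
    if len(k)>25:
        s=least_squares(lambda t:(44e-3+np.tan(t[0])*(k[:,0]+.04)+.0015/np.cos(t[0])-k[:,2]),[.6],loss='soft_l1',f_scale=.002).x
        print('bar y',y0,y1,len(k),'theta',s,np.median(k,axis=0))
E
python3 tip.py f; python3 gate.py; python3 chk.py f side top
```

```text
t 7.475 sensed [ -24.1 -167.8    2.3] F [-1.6 -0.2  2.2]
388 [[-75.0, -181.0, 30.0], [-64.0, -170.0, 139.0], [-57.0, -154.0, 190.0]] min z [0.02836901 0.02910291 0.02969921 0.03043273 0.03047105]
199 [[12.0, -179.0, 25.0], [18.0, -172.0, 56.0], [27.0, -158.0, 111.0]] min z [0.02234393 0.02409062 0.02485364 0.02498932 0.0257643 ]
bar y -0.19 -0.15 76 theta [0.8798901] [-0.05954003 -0.18091786  0.02275328]
bar y -0.06 -0.02 91 theta [0.85898851] [-0.06198982 -0.0329298   0.02149072]
bar y -0.02 0.02 131 theta [0.85828014] [-0.05910483 -0.0008884   0.02433028]
t 7.575 tcp lane mm [[ -24.1 -167.9    2.3]] jaw az err 0.005471310438953904 tilt 0.08333304541959351 F [-2.9 -0.3  1.6] gap mm 70.29635462600255
```

View pics/f_side.png

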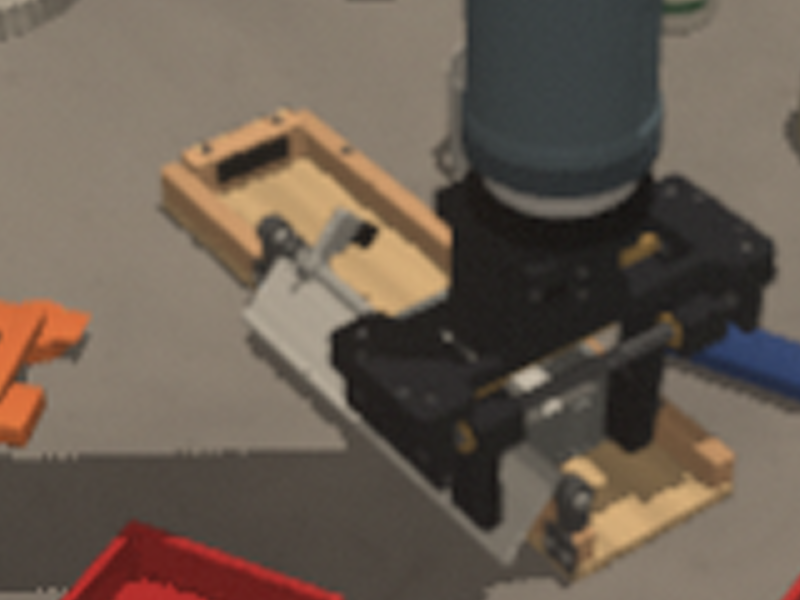

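View pics/f_top.png

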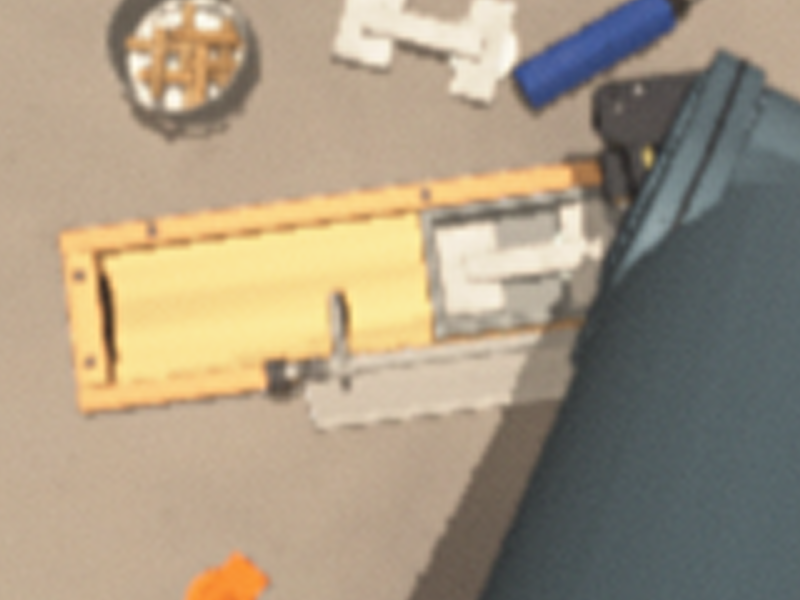

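The gate is at about 0.86 rad by depth, its foot is well up, and the tray is untouched. I'll slide along the bar, first 8 cm.

{"api": "arm_command", "payload": {"plan": "-0.06 0.6 0 0 0 0; -0.12 1.2 0 0 0 0; -0.2 2 0 0 0 0; -0.28 2.8 0 0 0 0; -0.36 3.6 0 0 0 0; -0.45 4.4 0 0 0 0; -0.53 5.2 0 0 0 0; -0.61 6 0 0 0 0; -0.69 6.8 0 0 0 0; -0.77 7.6 0 0 0 0; -0.81 8 0 0 0 0; -0.81 8 0 0 0 0"}}

```text
time: 9.18
position: [0.5478, -0.0435, 0.0026]
ee_rot: [0.67, 0.743, 0.0, -0.0]
force: [-1.7, -0.9, 3.3]
finger_gap: 0.8
```

```bash
python3 gate.py; python3 chk.py g side top
```

```text
bar y -0.19 -0.15 158 theta [0.9150591] [-0.05809756 -0.17034222  0.02228683]
bar y -0.15 -0.1 193 theta [0.90354048] [-0.05804556 -0.12517493  0.02336419]
bar y -0.1 -0.06 44 theta [0.88759386] [-0.06095318 -0.09423254  0.01986211]
t 9.225 tcp lane mm [[-23.1 -86.3   2.6]] jaw az err 0.0635863797985222 tilt 0.06310115434067348 F [-2.5 -0.6  3.7] gap mm 70.20978942327103
```

View pics/g_side.png

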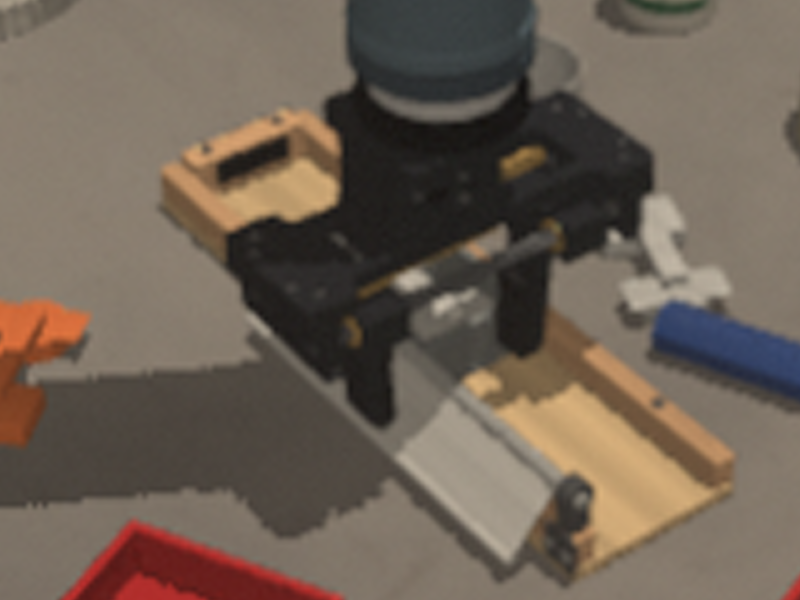

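View pics/g_top.png

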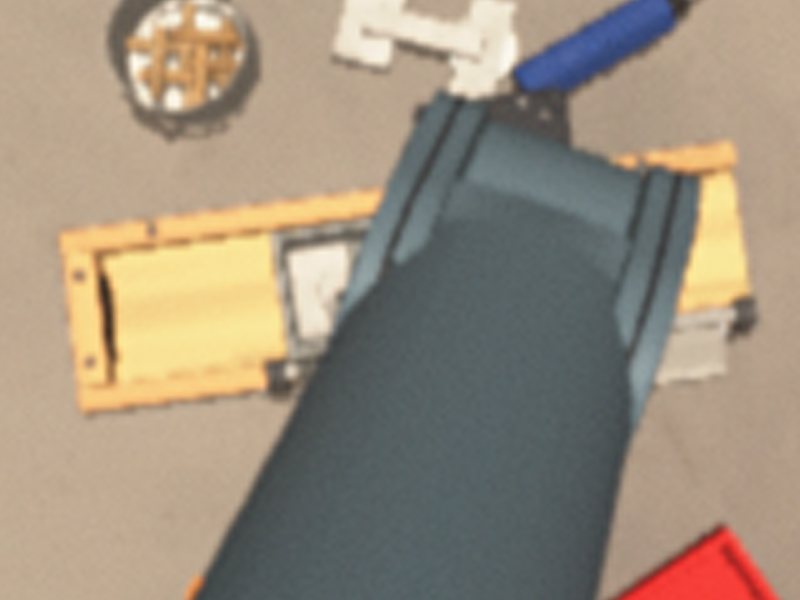

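The tray has travelled about 7 cm with its front under the raised gate (top crop x≈275), and the gate is at about 0.9 rad. I'll continue to just short of home.

{"api": "arm_command", "payload": {"plan": "-0.06 0.6 0 0 0 0; -0.13 1.3 0 0 0 0; -0.21 2.1 0 0 0 0; -0.3 2.9 0 0 0 0; -0.38 3.7 0 0 0 0; -0.46 4.5 0 0 0 0; -0.54 5.3 0 0 0 0; -0.62 6.1 0 0 0 0; -0.69 6.8 0 0 0 0; -0.76 7.4 0 0 0 0; -0.81 7.9 0 0 0 0; -0.85 8.3 0 0 0 0; -0.87 8.5 0 0 0 0; -0.87 8.5 0 0 0 0"}}

```text
time: 11.08
position: [0.5389, 0.0406, 0.0026]
ee_rot: [0.67, 0.742, -0.0, 0.0]
force: [-1.7, -4.8, 3.4]
finger_gap: 0.801
```

```bash
python3 gate.py; python3 chk.py h side top
```

```text
bar y -0.19 -0.15 163 theta [0.9211757] [-0.05794068 -0.16940749  0.0224139 ]
bar y -0.15 -0.1 190 theta [0.91354986] [-0.05813781 -0.12554829  0.02260093]
bar y -0.1 -0.06 147 theta [0.90342926] [-0.05823434 -0.08164397  0.02242743]
bar y -0.06 -0.02 129 theta [0.90286508] [-0.05860503 -0.04148043  0.02253938]
bar y -0.02 0.02 46 theta [0.90701242] [-0.05855995 -0.01218224  0.02155762]
t 11.125 tcp lane mm [[-23.3  -1.9   2.6]] jaw az err 0.014817639649204635 tilt 0.0205026207279241 F [-1.9 -4.2  3.4] gap mm 70.83641376027265
```

View pics/h_side.png

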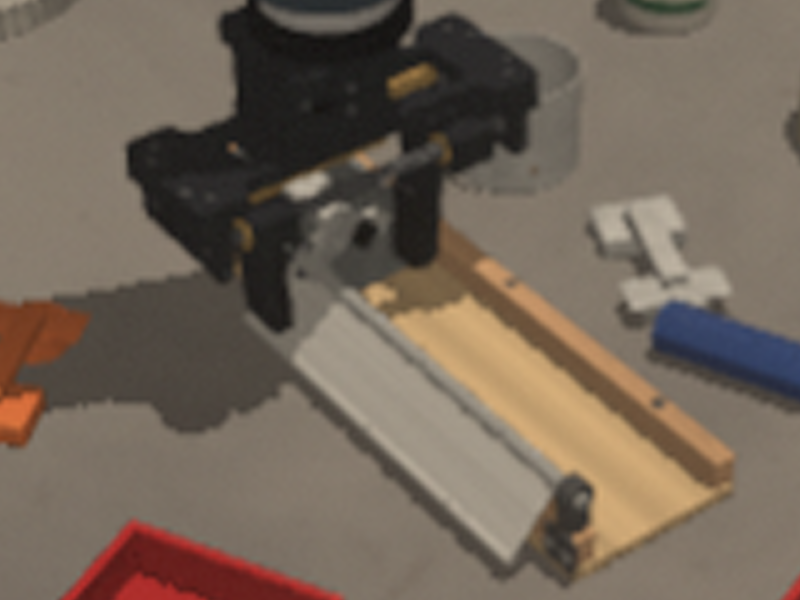

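View pics/h_top.png

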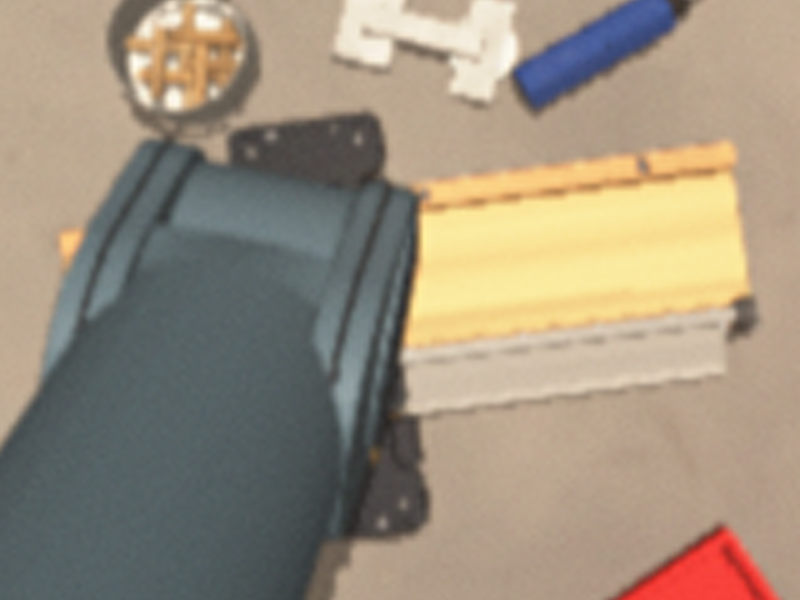

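{"api": "arm_command", "payload": {"plan": "-0.02 0.2 0 0 0 0; -0.03 0.3 0 0 0 0; -0.03 0.3 0 0 0 0"}}

```text
time: 11.6
position: [0.5387, 0.0432, 0.0026]
ee_rot: [0.67, 0.742, -0.0, 0.0]
force: [-1.9, -4.7, 2.9]
finger_gap: 0.803
```

```bash
python3 chk.py i; python3 -c "
from h import *
p=np.load('lane.npy')
im,d=ctrl.capture('side')
m=ctrl.camera_model('side');X=w2l(p,cloud(m,d).reshape(-1,3))
k=X[(d.ravel()>0)&(X[:,0]>-.03)&(X[:,0]<.012)&(X[:,1]>-.03)&(X[:,1]<.03)&(X[:,2]>.014)&(X[:,2]<.034)]
print(len(k),np.percentile(k[:,1],[5,25,50,75,95]))
print([ (r['conf'],np.round(w2l(p,r['at'])*1000,1)) for r in ctrl.place_of('tray','side')])"
```

```text
t 11.6 tcp lane mm [[-23.2   0.8   2.6]] jaw az err 0.0020108593959566306 tilt 0.023432303172741486 F [-1.9 -4.7  2.9] gap mm 70.66196047054542
62 [0.00815705 0.00938117 0.0102917  0.01164988 0.01287483]
[(0.93, array([[-196.5, -145.6,   -0.6]])), (0.74, array([[ 127.9, -186.2,    2.7]])), (0.6, array([[  26.5, -310.2,   -1.8]]))]
```

{"api": "arm_command", "payload": {"plan": "-0.01 0.15 0 0 0 0; -0.03 0.3 0 0 0 0; -0.03 0.3 0 0 0 0"}}

```text
time: 12.08
position: [0.5387, 0.0436, 0.0026]
ee_rot: [0.671, 0.741, -0.001, 0.001]
force: [-0.2, -10.5, 1.2]
finger_gap: 0.803
```

```bash
cat > rear.py <<'E'
from h import *
p=np.load('lane.npy')
im,d=ctrl.capture('side')
m=ctrl.camera_model('side');X=w2l(p,cloud(m,d).reshape(-1,3))
k=X[(d.ravel()>0)&(X[:,0]>-.03)&(X[:,0]<.012)&(X[:,1]>-.03)&(X[:,1]<.03)&(X[:,2]>.014)&(X[:,2]<.034)]
print(len(k),np.percentile(k[:,1],[5,25,50,75,95]))
E
python3 chk.py i;python3 rear.py
```

```text
t 12.075 tcp lane mm [[-23.2   1.2   2.6]] jaw az err 179.8394739539211 tilt 0.1743203451048283 F [ -0.2 -10.5   1.2] gap mm 70.6547321734082
60 [0.0076279  0.0094955  0.0101663  0.01130308 0.01271792]
```

Force has risen to 10.5 N with no more travel, so the tray is against the stop. I'll back off, then lift slowly so the gate closes under the finger.

{"api": "arm_command", "payload": {"plan": "0.02 -0.2 0 0 0 0; 0.05 -0.5 0 0 0 0; 0.09 -0.9 0 0 0 0; 0.09 -0.9 0 0 0 0; 0.09 -0.9 0.3 0 0 0; 0.09 -0.9 0.7 0 0 0; 0.09 -0.9 1.1 0 0 0; 0.09 -0.9 1.5 0 0 0; 0.09 -0.9 1.9 0 0 0; 0.09 -0.9 2.3 0 0 0; 0.09 -0.9 2.8 0 0 0; 0.09 -0.9 3.5 0 0 0; 0.09 -0.9 5 0 0 0; 0.09 -0.9 7 0 0 0; 0.09 -0.9 10 0 0 0; 0.09 -0.9 13 0 0 0; 0.09 -0.9 13 0 0 0"}}

```text
time: 14.25
position: [0.5414, 0.0377, 0.1354]
ee_rot: [0.67, 0.742, 0.002, 0.002]
force: [-0.6, -0.5, -0.3]
finger_gap: 0.797
```

```bash
python3 chk.py j side;python3 rear.py;python3 gate.py
```

```text
t 14.25 tcp lane mm [[-21.1  -5.  135.4]] jaw az err 0.015848162031623807 tilt 0.303000635486945 F [-0.6 -0.5 -0.3] gap mm 70.09724908382394
47 [-0.00703049 -0.00534079  0.00936077  0.01064636  0.01371702]
bar y -0.19 -0.15 186 theta [-0.06642559] [-0.06553969 -0.17108238  0.04731348]
bar y -0.15 -0.1 209 theta [-0.07385966] [-0.06509148 -0.12545705  0.04758015]
bar y -0.1 -0.06 146 theta [-0.06642522] [-0.06516609 -0.08042728  0.04736436]
bar y -0.06 -0.02 135 theta [-0.04791761] [-0.06428109 -0.03989563  0.04643768]
bar y -0.02 0.02 114 theta [-0.01610294] [-0.06233939 -0.00083821  0.0459412 ]
```

View pics/j_side.png

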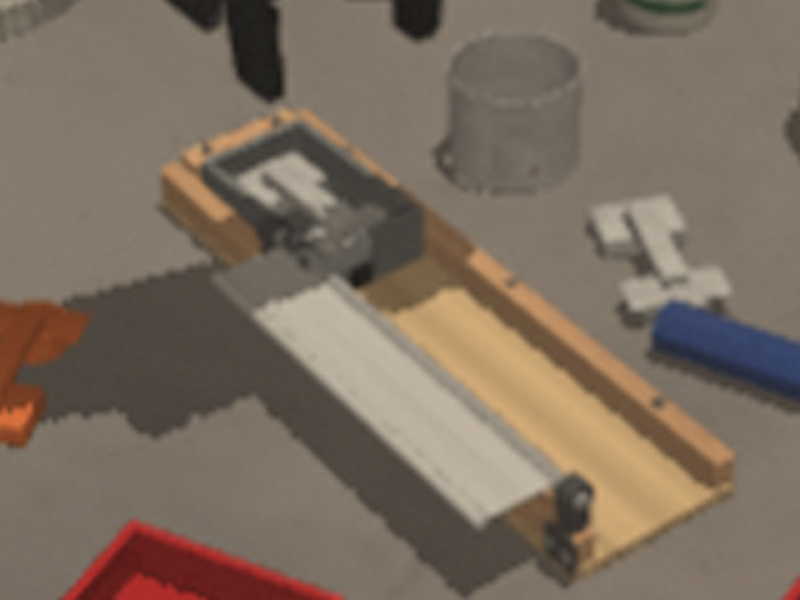

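The gate is shut and the tray looks flush with the stop. I'll move the arm aside and verify from above.

{"api": "arm_command", "payload": {"plan": "0 -3 3 0 0 0; 0 -8 5 0 0 0; 0 -13 5 0 0 0; 0 -18 5 0 0 0; 0 -23 5 0 0 0; 0 -28 5 0 0 0; 0 -28 5 0 0 0; 0 -28 5 0 0 0"}}

```text
time: 15.4
position: [0.539, -0.2416, 0.1815]
ee_rot: [0.67, 0.742, -0.0, -0.001]
force: [-0.8, 0.7, -0.2]
finger_gap: 0.801
```

```bash
python3 chk.py k top; python3 - <<'E'
from h import *
p=np.load('lane.npy')
for c in('top','side'):
    im,d=ctrl.capture(c);m=ctrl.camera_model(c);X=w2l(p,cloud(m,d).reshape(-1,3))
    t=X[(d.ravel()>0)&(abs(X[:,0])<.033)&(X[:,1]>.006)&(X[:,1]<.15)&(X[:,2]>.034)&(X[:,2]<.042)]
    print(c,np.round(np.percentile(t,[1,5,50,95,99],axis=0)*1000,1).tolist())
    for q in('tray','hinge','tin','spare_hinge','driver'):
        print(q,[(r['conf'],np.round(w2l(p,r['at'])[0]*1000,1).tolist()) for r in ctrl.place_of(q,c)][:4])
E
```

```text
t 15.4 tcp lane mm [[ -52.  -282.5  181.5]] jaw az err 0.024207510427878026 tilt 0.12312095438002997 F [-0.8  0.7 -0.2] gap mm 70.46867890025139
top [[-32.5, 11.8, 34.0], [-30.9, 13.5, 34.2], [-0.2, 76.0, 38.3], [31.1, 131.6, 41.1], [32.5, 134.2, 41.7]]
tray [(0.77, [0.9, 62.7, 4.5]), (0.69, [29.8, -309.1, -0.8]), (0.57, [-196.0, -145.3, 4.4])]
hinge [(0.79, [-113.4, -284.3, -1.5]), (0.59, [-4.9, 62.5, 12.8])]
tin [(0.97, [136.2, 61.3, 4.3]), (0.47, [2.0, -2.5, 0.1])]
spare_hinge []
driver []
side [[-32.2, 10.2, 34.1], [-31.2, 12.0, 34.3], [5.4, 78.4, 37.3], [31.4, 124.1, 40.3], [32.5, 130.3, 41.2]]
tray [(0.89, [-198.5, -147.0, -0.8]), (0.74, [-2.9, 67.0, 9.1]), (0.5, [130.1, 58.9, -0.5])]
hinge [(0.82, [-112.7, -282.8, 4.1]), (0.81, [-173.2, 58.6, -4.0]), (0.71, [-2.4, 60.9, 12.2])]
tin [(0.57, [130.0, 58.3, -2.6])]
spare_hinge [(0.59, [127.7, -62.1, -0.2])]
driver [(0.85, [127.3, -186.4, 4.2])]
```

View pics/k_top.png

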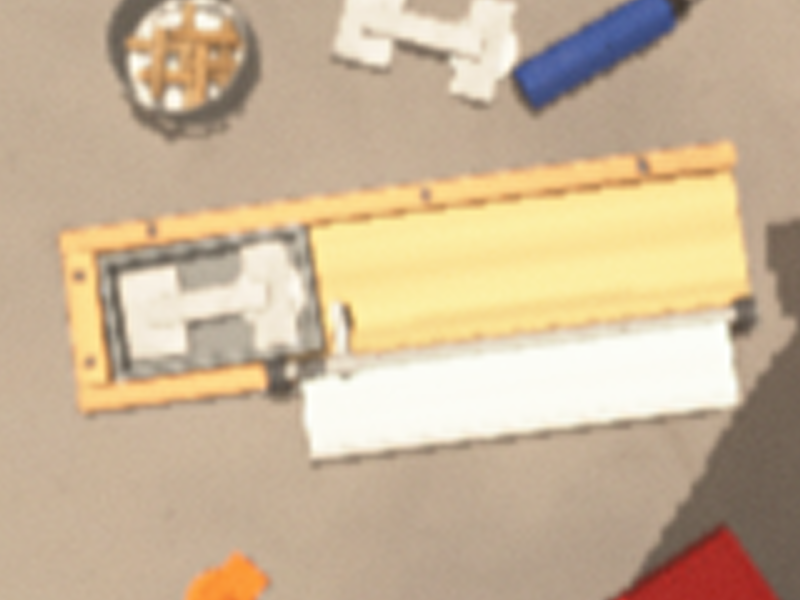

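The top view shows the tray flush with the stop (crop 105–320), the gate shut behind it at (340,325), and the bystanders unmoved. The hinge is centred to within about 6 mm.

```bash
python3 -c "
from cell import ctrl
print(ctrl.sign_off(), ctrl.sense()['time'])"
```

```text
the job is handed in; nothing more can be done
the job is handed in; nothing more can be done
```

The tray is home against the end stop, the gate is shut behind it, and I have handed the job in (no verdict is reported). I finished moving at about 15.4 s of the 43 s allowed.

I set the jaws 70 mm open across the lane. One finger pressed the bar and held the gate at about 0.86–0.92 rad by depth. The other pushed the tray's rear wall along the lane until the sideways force rose from about 5 to 10.5 N with no further travel. I then backed off and lifted slowly so the gate closed behind the tray.

**Last checks before handing in:**
- **Tray:** its rear wall is at lane y about +12 mm, and the top view shows it flush with the stop. The network put its origin at 63 and 67 mm in the two views (64.5 mm expected).
- **Hinge:** it is lying in the tray, within about 6 mm of the tray's centre.
- **Gate:** the bar is level, so the gate is shut. The depth fit read −0.02 to −0.07 rad; 0 is the closed stop, so I take that as fit error.
- **Bystanders:** the tin, spare hinge and screwdriver look unmoved in the pictures.
- **Arm:** it is clear of everything.

**What disagreed:**
- **Fingertip height:** depth showed the fingertips about 22 mm higher than the reported TCP height. I trusted the camera, and the measured gate angle agreed with it.
- **Network misses:** the networks did not report the spare hinge or the screwdriver in the last top view, though both showed in the picture.

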